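Lock the plating turntable

ROBOT

A 7-joint arm with a two-finger parallel gripper is mounted at the origin on a cart in front of the work surface, level with it; the furniture and walls round the work are solid. World frame = base frame: x ahead of the robot, y to its left, z up, the work surface at z = 0. Lengths are in m, angles in rad, forces in N, time in s.
With the tool pointing down it reaches from about 0.4 to 0.925 m from the base axis. Payload 5.6 kg.
Tool frame: the origin (TCP) lies between the finger pads; the fingertips stand 11 mm ahead of it and the grasp point (between the pads) lies 8 mm behind it (ctrl.tips_ahead is the distance from the TCP to the fingertips, in m); x points along the fingers, z is the direction in which the jaws open and shut, and the axes are right-handed (so a half turn about x gives the same grasp; the last joint's range is limited). The gripper opens to 85 mm and grips with 20 to 120 N. Pads are 22 mm wide; open, the fingers measure 114 mm over their backs; the gripper's body (76 mm by 85 mm) begins 54 mm behind the grasp point. The pads swing forward as they close: fully open they stand 13 mm farther back than shut.
Start: joints at [-1.188, 0.468, -0.012, 1.603, 0.006, 1.071, -0.056], TCP at [0.269, 0.592, 0.21] pointing down, gripper open.
Joint ranges: [-2.53, 2.53], [-0.31, 2.02], [-1.57, 1.55], [0.28, 2.44], [-1.29, 4.43], [0.15, 1.84], [-2.92, 2.92]. Speed limits (rad/s): [2.57, 2.57, 3.14, 3.14, 3.14, 3.14, 3.14].

INTERFACE

Orientations are given as [roll, pitch, yaw] about the fixed x, y, z axes, in that order (R = Rz(yaw) Ry(pitch) Rx(roll)).
In Python, from rig import ctrl, optics gives the robot as it stands. The module is installed in compiled form; this text tells all that it offers.
- The arm moves only by the tool arm_command, never from a script. Its argument "motion" is a list of rows, each an object of numbers: "gripper": the closure, from 0 (fully open) to 1 (shut); "tx", "ty", "tz": the shift along the tool's x, y, z in m; "yaw": the turn about the tool's x in rad. In form: [{"gripper": .., "tx": .., "ty": .., "tz": .., "yaw": ..}, ...]. A call has 1 to 10 rows; each row shifts and turns the commanded pose from where the row before left it, along the tool's axes as they then stand; what a row does not reach is not made up. A row lasts 1/8 s, in which the tool goes at most 62.5 mm and 10.7 degrees, less where a joint would pass 70% of its speed; a pose out of reach is approached as far as the arm can. A call with a gripper value outside its range is refused whole. The fingers move at their own pace and stop on an object; "force" is the grip in N (left out, the last holds). Time passes only in rows, so rows that do not move let the fingers close. It gives the time, the measured TCP pose, the force and the opening at its end, in the units of the state.
- ctrl.state(): the state, without advancing time (a new reading comes with each control period).
- optics.get_image(name): name is "scene" or "top" or "wrist"; returns the picture (400x640x3 uint8, red, green, blue); there is no depth.
- optics.camera_info(name): a dict with "fov_y" (degrees; the focal length in pixels is half the picture's height over the tangent of half this angle, whatever the lens; pixels are square), "cx", "cy" (the principal point, pixels), "pose" (4x4, takes a point from camera to world coordinates). Camera axes: x right, y down, z forward; pixel columns grow to the right and rows downward; lengths in m; the calibration is good to about 2 mm. A picture is of the moment at which its call begins: read the wrist's pose just before it. camera_info takes no time and is no camera call; for the wrist camera it gives the pose at the moment of the call.
- ctrl.job_done(): hands the job in, once; it reports no verdict.
The state is a dict: "time": time; "joints": joint angles; "qd": joint speeds; "joint_efforts": joint torques, N m; "position": TCP position; "eef_rot": TCP orientation; "ft_force": force on the tool from outside, world axes, zero at the start; "wrist_torque": the same for the moment, N m; "finger_gap": opening from 0.0 (shut) to 1.0 (fully open).
Only numpy, scipy, OpenCV 4.12 (cv2) and the standard library are available. Lean on these libraries where they do the work, as an engineer would, in place of code of your own. Each camera call takes 0.05 s, during which the arm holds its last target.

TASK

Lock the plating turntable so that the culture dish on it can be marked: turn the disc by pushing its upright finger post round until the slot in its rim faces the lock bar, then push the bar by its upright thumb plate through the slot, fully home. Only push, with the fingertips or the outside of the fingers; do not touch or lift the dish on the turntable, leave everything else where it is, and draw back clear of the turntable at the end.

Things in the scene. Friction and masses are not known exactly. Their poses are not given: they have to be found in the camera images.
- turntable_base: Dark grey cast base of the plating turntable, fixed to the bench; origin on the turntable's axis at bench height, z up. Round part: radius 86 mm. Its -y points along a tongue (66 mm wide, reaching 210 mm from the axis, 18 mm high) that carries the lock bar. At yaw 0 the tongue points to the robot's right; the base stands turned up to 0.35 rad either way.
- guide_top (a point): Middle of the cap plate of the guide block in which the lock bar slides, 43 mm above the bench, on the tongue 129 mm from the axis. The block is 44 mm wide and reaches from 108 to 150 mm from the axis; its screw heads rise to 46 mm.
- axis (a point): Point on the turntable's axis at the height of the disc's top face, 36 mm above the bench. The dish stands on it, its top at 53 mm.
- lock_line (a point): Fixed point of the base on the line along which the lock bar slides, 80 mm from the axis on the bar's side, 36 mm above the bench. The middle of the disc's slot must come here.
- turntable (a joint): Turn of the disc, rad: 0 (or a whole turn, 6.283) where the slot faces the lock bar; grows anticlockwise seen from above; turns endlessly either way, stiffly (about 1 N at the post), and stays where it is left. Bare metal disc, radius 90 mm, 10 mm thick (26 to 36 mm above the bench), with graduation marks round the rim and one slot.
- slot (a point): Middle of the slot on the disc's top face, 80 mm from the axis; turns with the disc. The slot is radial and open at the rim, 14 mm wide from 60 to 84 mm from the axis, flaring to 22 mm at the rim.
- post_top (a point): Top of the finger post, 81 mm above the bench: a black upright round post, 16 mm across (49 to 78 mm above the bench, slimmer below), standing on the disc 74 mm from the axis, a quarter turn clockwise (seen from above) from the slot; turns with the disc.
- lock_bar (a joint): Travel of the lock bar towards the axis, m: 0 drawn out, 0.034 fully home (its stop); starts within 0.006 of drawn out. Slides with about 3 N of friction, stays where it is left, and is stopped by the disc's rim unless the slot faces it. Steel bar 10 mm wide, 9 mm high, centred 31 mm above the bench, its nose tapering to 5 mm.
- bar_nose (a point): Front end of the lock bar, on its top face; 100 mm from the axis when drawn out, 66 mm when home.
- tab_top (a point): Middle of the top edge of the bar's upright thumb plate, 78.5 mm above the bench: 26 mm wide across the bar, 8 mm thick along it, rising from the bar; its middle is 188 mm from the axis when the bar is drawn out, 154 mm when home. It is pushed on its outer face, towards the axis.
- dish: Closed petri dish, 90 mm across, 15 mm high, standing loose in the middle of the turntable between three low pins; origin at the centre of its underside, 38 mm above the bench. Must not be touched.
- spare_dish: Bystander: spare petri dish, 90 mm across, 15 mm high, on the bench in front of the lock bar's tongue; origin at the centre of its underside.
- pen: Bystander: black marker pen, 140 mm long, 12 mm thick, on the bench on the robot's side of the turntable; origin at the centre of its underside.
- beaker: Bystander: small clear beaker, 43 mm across, 50 mm high, on the bench behind the lock bar's tongue; origin at the centre of its underside.
- tweezers: Bystander: steel forceps, 125 mm long, 9 mm high, on the bench to the left of the turntable; origin at the centre of its underside.
- timer: Bystander: white bench timer, 62 x 62 x 18 mm, on the bench to the right; origin at the centre of its underside.
- tape: Bystander: roll of tape, 104 mm across, 25 mm high, on the bench at the right; origin at the centre of its underside.
- bottle: Bystander: small reagent bottle with an orange cap, 56 mm across, 113 mm high, on the bench at the right; origin at the centre of its underside.
There are look-alikes about, which are no part of the job. What is shaped like the dish but black or turquoise is not meant.

How it is judged:
By the outcome, as a careful person would: the job done as asked, in the order asked, and still so for the second after the job is handed in, with the robot touching nothing.
It also fails if it takes over 51 s, if anything falls off the work surface, if the arm or the gripper's body presses on something with over 40 N, if the wrist force passes 120 N, or if a joint passes its speed limit or range.

## Working session

There is one attempt and no reset: what is moved stays moved. The work goes in short steps, Python scripts to look and compute and a tool call to move; the robot and the scene stay as the last step left them, time stands still between calls to the robot, and variables do not carry over. Pictures are saved under pics/ and viewed, and the job is handed in when it is done.

Besides the shell and the picture viewer there is one more tool, called after "Call:" as name([rows], argument=value, ...), one row to a line, values as JSON. arm_command: Moves the arm, as the interface text tells. Its arguments: {"type":"object","properties":{"motion":{"type":"array","items":{"type":"object","properties":{"gripper":{"type":"number"},"tx":{"type":"number"},"ty":{"type":"number"},"tz":{"type":"number"},"yaw":{"type":"number"}}}},"force":{"type":"number"}},"required":["motion"]}

```bash
mkdir -p pics; ls; python3 - <<'E'
from rig import ctrl, optics
import cv2
s=ctrl.state()
for k in s: print(k,s[k])
print(ctrl.tips_ahead)
for n in("scene","top","wrist"):
    i=optics.camera_info(n); print(n,i)
    im=optics.get_image(n); cv2.imwrite(f"pics/a_{n}.png",im[:,:,::-1])
E
```

```text
pics
time 0.0
joints [-1.18801524  0.46844531 -0.01157876  1.60363693  0.00603023  1.07139196
 -0.05631917]
qd [-3.12869459e-04 -1.18612265e-03 -5.71103648e-05 -7.02796336e-04
 -3.94114596e-04 -1.56084176e-03 -8.37332397e-04]
joint_efforts [ 4.20227534e-04 -5.32386696e+01  2.18069286e-02 -2.51301777e+01
  1.14759430e-02  7.75641849e-03  8.95422062e-06]
position [0.26830787 0.59137465 0.20888865]
eef_rot [-3.05243085  1.56894827 -1.90750565]
ft_force [ 0.42935366 -0.14806705  0.89181617]
wrist_torque [-0.01584143 -0.00318918  0.04981074]
finger_gap 0.997301680926111
0.011
scene {'fov_y': 50.7617123101807, 'cx': 325.46951413475404, 'cy': 211.0868501499878, 'pose': array([[-0.43335506, -0.64854772,  0.62577092, -0.34607959],
       [-0.90103123,  0.29745531, -0.31569456,  0.42496669],
       [ 0.0186041 , -0.70064698, -0.71326552,  1.08425001],
       [ 0.        ,  0.        ,  0.        ,  1.        ]])}
top {'fov_y': 49.85454053739455, 'cx': 320.6233600851253, 'cy': 195.60573398749955, 'pose': array([[-0.00992673, -0.98901366,  0.14749047,  0.31637683],
       [-0.99981704,  0.01222868,  0.01470889, -0.0300665 ],
       [-0.0163509 , -0.14731748, -0.9889541 ,  1.30722288],
       [ 0.        ,  0.        ,  0.        ,  1.        ]])}
wrist {'fov_y': 58.12242670817097, 'cx': 321.13434643395397, 'cy': 200.8855051243166, 'pose': array([[ 0.4144574 ,  0.87136518,  0.26257909,  0.20156157],
       [ 0.91006643, -0.39618415, -0.12172594,  0.62166045],
       [-0.00203807,  0.28941464, -0.95720166,  0.37169347],
       [ 0.        ,  0.        ,  0.        ,  1.        ]])}
```

View pics/a_scene.png

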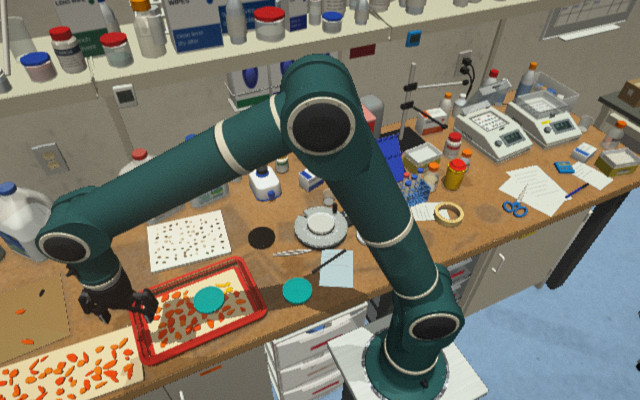

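View pics/a_top.png

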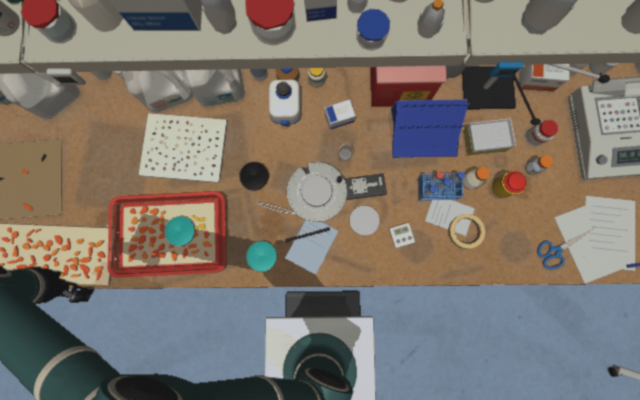

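The turntable is at about (317,190) in the top view. Its tongue and lock bar point right to (365,186), with the beaker at (345,152) and the spare dish at (364,220). I'll enlarge that area.

```bash
python3 - <<'E'
import cv2
im=cv2.imread("pics/a_top.png")[130:250,260:420]
cv2.imwrite("pics/b_top.png",cv2.resize(im,None,fx=5,fy=5,interpolation=cv2.INTER_CUBIC))
im=cv2.imread("pics/a_scene.png")[180:290,260:410]
cv2.imwrite("pics/b_scene.png",cv2.resize(im,None,fx=5,fy=5,interpolation=cv2.INTER_CUBIC))
E
```

```text
(no output)
```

View pics/b_top.png

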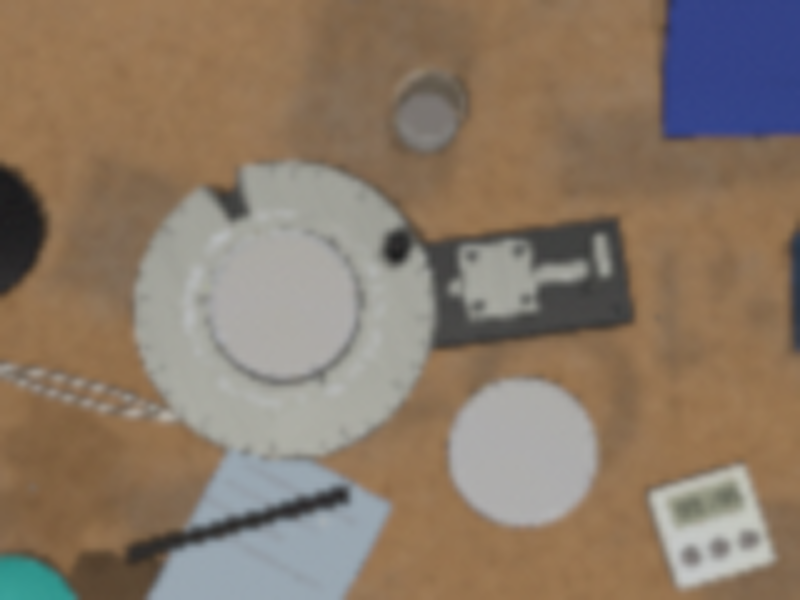

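View pics/b_scene.png

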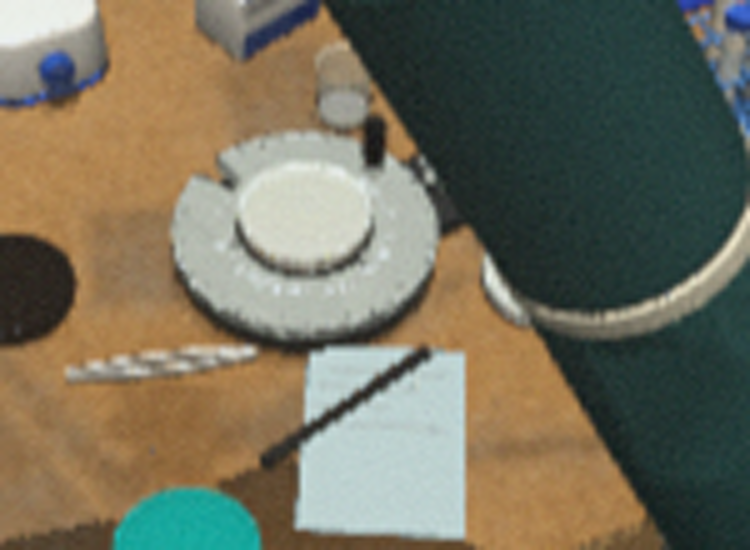

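The top view shows the disc with its slot at about crop (230,195), image (306,169). The post is at about crop (398,245), image (340,179), a quarter turn clockwise from the slot as described. The thumb plate is at about crop (601,255), image (380,181). The white dish on the disc is the real one; the turquoise and black discs are decoys. Next I'll measure.

```bash
cat > h.py <<'E'
import numpy as np
def ray(info,u,v):
    P=info["pose"]; f=200/np.tan(np.radians(info["fov_y"]/2))
    d=P[:3,:3]@np.array([(u-info["cx"])/f,(v-info["cy"])/f,1]); return P[:3,3],d
def onz(info,u,v,z):
    o,d=ray(info,u,v); return o+d*(z-o[2])/d[2]
def proj(info,p):
    P=info["pose"]; f=200/np.tan(np.radians(info["fov_y"]/2))
    c=P[:3,:3].T@(np.array(p)-P[:3,3]); return f*c[0]/c[2]+info["cx"],f*c[1]/c[2]+info["cy"]
E
python3 - <<'E'
from rig import optics
import cv2,numpy as np
from h import *
im=cv2.imread("pics/a_top.png"); I=optics.camera_info("top")
hsv=cv2.cvtColor(im,cv2.COLOR_BGR2HSV)
m=((hsv[...,1]<60)&(hsv[...,2]>110)).astype(np.uint8)
m[:,:280]=0;m[:,347:]=0;m[:158]=0;m[222:]=0
n,l,st,c=cv2.connectedComponentsWithStats(m); k=1+np.argmax(st[1:,4]); 
cs,_=cv2.findContours((l==k).astype(np.uint8),cv2.RETR_EXTERNAL,cv2.CHAIN_APPROX_NONE)
h=cv2.convexHull(max(cs,key=len))
pts=np.array([onz(I,u,v,.036)[:2] for u,v in h[:,0]])
A=np.c_[2*pts,np.ones(len(pts))]; s=np.linalg.lstsq(A,(pts**2).sum(1),rcond=None)[0]
ax=s[:2]; print("axis",ax,"r",np.sqrt(s[2]+ax@ax), st[k])
cr=lambda x,y:((x+.5)/5-.5+260,(y+.5)/5-.5+130)
for nm,p,z in [("slot mouth",(223,183),.036),("slot inner",(237,213),.036),("posttop",(397,240),.081),("tab",(602,254),.0785),("guide",(498,280),.043),("nose",(453,288),.0355),("tongueend1",(617,220),.018),("tongueend2",(632,320),.018),("dish",(285,304),.053),("spare",(523,452),.015),("beaker",(428,110),.0)]:
    w=onz(I,*cr(*p),z)[:2]; d=w-ax; print(nm,w.round(4),"r",np.hypot(*d).round(4),"ang",np.degrees(np.arctan2(d[1],d[0])).round(1))
E
```

```text
axis [0.51476194 0.00639498] r 0.09391443445523072 [ 282  162   65   60 2816]
slot mouth [0.5964 0.0375] r 0.0873 ang 20.9
slot inner [0.5778 0.0292] r 0.067 ang 19.9
posttop [ 0.5513 -0.0656] r 0.0808 ang -63.1
tab [ 0.542  -0.1842] r 0.1925 ang -81.9
guide [ 0.5336 -0.1264] r 0.1341 ang -81.9
nose [ 0.5304 -0.0999] r 0.1075 ang -81.6
tongueend1 [ 0.574  -0.2015] r 0.2162 ang -74.1
tongueend2 [ 0.5123 -0.2087] r 0.2151 ang -90.6
dish [5.191e-01 3.000e-04] r 0.0075 ang -54.4
spare [ 0.4333 -0.1411] r 0.1685 ang -118.9
beaker [ 0.649  -0.0886] r 0.1645 ang -35.3
```

```bash
cat >> h.py <<'E'
from scipy.spatial.transform import Rotation as R
def tool(s):
    M=R.from_euler('xyz',s["eef_rot"]).as_matrix(); return np.array(s["position"]),M
def rel(s,w):
    p,M=tool(s); return M.T@(np.array(w)-p)
def ang(v): return np.degrees(np.arctan2(v[1],v[0]))
E
python3 - <<'E'
from rig import ctrl,optics
from h import *
s=ctrl.state(); p,M=tool(s); print(M.round(3)); print(ang(M[:,1]),ang(M[:,2]))
print(rel(s,[.42,.02,.25]))
I=optics.camera_info("wrist"); print(M.T@(I["pose"][:3,3]-p)); print((M.T@I["pose"][:3,:3]).round(3))
E
```

```text
[[-0.    -0.911  0.413]
 [-0.001  0.413  0.911]
 [-1.    -0.    -0.001]]
155.60049259506528 65.60048431097779
[-0.04017182 -0.37420582 -0.45790055]
[-0.16266266  0.07325654 -0.00033183]
[[ 0.    -0.289  0.957]
 [-0.001 -0.957 -0.289]
 [ 1.    -0.001 -0.001]]
```

View pics/a_wrist.png

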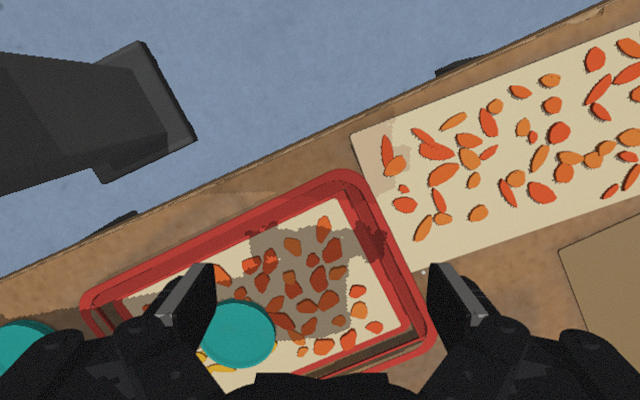

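Call:
arm_command([
  {"gripper": 1, "tx": -0.004, "ty": -0.046, "tz": -0.037},
  {"gripper": 1, "tx": -0.004, "ty": -0.046, "tz": -0.037},
  {"gripper": 1, "tx": -0.004, "ty": -0.046, "tz": -0.037},
  {"gripper": 1, "tx": -0.004, "ty": -0.046, "tz": -0.037},
  {"gripper": 1, "tx": -0.004, "ty": -0.046, "tz": -0.037},
  {"gripper": 1, "tx": -0.004, "ty": -0.046, "tz": -0.037},
  {"gripper": 1, "tx": -0.004, "ty": -0.046, "tz": -0.037},
  {"gripper": 1, "tx": -0.004, "ty": -0.046, "tz": -0.037},
  {"gripper": 1, "tx": -0.004, "ty": -0.046, "tz": -0.037},
  {"gripper": 1, "tx": -0.004, "ty": -0.046, "tz": -0.037},
], force=60)

```text
invalid input at $.motion[0]: expected keys gripper, tx, ty, tz, yaw
```

Call:
arm_command([
  {"gripper": 1, "ty": -0.046, "tz": -0.037},
  {"gripper": 1, "ty": -0.046, "tz": -0.037},
  {"gripper": 1, "yaw": -0.126},
  {"gripper": 1, "yaw": -0.126},
  {"gripper": 1, "yaw": -0.126},
  {"gripper": 1, "yaw": -0.126},
  {"gripper": 1, "yaw": -0.126},
  {"gripper": 1, "yaw": -0.126},
  {"gripper": 1, "yaw": -0.126},
  {"gripper": 1},
])

```text
invalid input at $.motion[0]: expected keys gripper, tx, ty, tz, yaw
```

```bash
python3 - <<'E'
from rig import ctrl,optics
from h import *
import cv2,pickle
for k in range(1):
    s=ctrl.state(); I=optics.camera_info("wrist"); im=optics.get_image("wrist")
p,M=tool(s); print(s["time"],p,ang(M[:,1]),s["joints"],s["finger_gap"])
cv2.imwrite("pics/c_wrist.png",im[:,:,::-1]); pickle.dump(I,open("c.pkl","wb"))
E
```

```text
0.15 [0.26835386 0.59153528 0.2091644 ] 155.60049259506528 [-1.1879958   0.46820103 -0.01161531  1.60335371  0.00600853  1.07143941
 -0.05630113] 1.001518778080481
```

View pics/c_wrist.png

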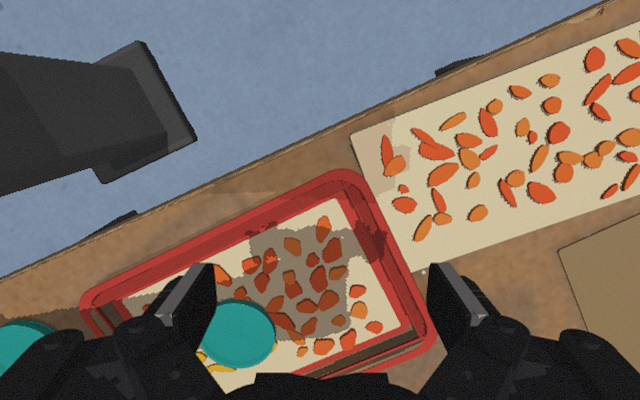

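Both calls were refused because every row needs all five keys. The arm has not moved, so I'll resend with full rows.

Call:
arm_command([
  {"gripper": 1, "tx": -0.004, "ty": -0.046, "tz": -0.037, "yaw": 0},
  {"gripper": 1, "tx": -0.004, "ty": -0.046, "tz": -0.037, "yaw": 0},
  {"gripper": 1, "tx": -0.004, "ty": -0.046, "tz": -0.037, "yaw": 0},
  {"gripper": 1, "tx": -0.004, "ty": -0.046, "tz": -0.037, "yaw": 0},
  {"gripper": 1, "tx": -0.004, "ty": -0.046, "tz": -0.037, "yaw": 0},
  {"gripper": 1, "tx": -0.004, "ty": -0.046, "tz": -0.037, "yaw": 0},
  {"gripper": 1, "tx": -0.004, "ty": -0.046, "tz": -0.037, "yaw": 0},
  {"gripper": 1, "tx": -0.004, "ty": -0.046, "tz": -0.037, "yaw": 0},
  {"gripper": 1, "tx": -0.004, "ty": -0.046, "tz": -0.037, "yaw": 0},
  {"gripper": 1, "tx": -0.004, "ty": -0.046, "tz": -0.037, "yaw": 0},
], force=60)

```text
time: 1.45
position: [0.5352, 0.0633, 0.2502]
eef_rot: [-0.51, 1.57, 0.636]
ft_force: [0.8, -0.0, 0.2]
finger_gap: 0.001
```

Call:
arm_command([
  {"gripper": 1, "tx": 0, "ty": -0.046, "tz": -0.037, "yaw": 0},
  {"gripper": 1, "tx": 0, "ty": -0.046, "tz": -0.037, "yaw": 0},
  {"gripper": 1, "tx": 0, "ty": 0, "tz": 0, "yaw": -0.126},
  {"gripper": 1, "tx": 0, "ty": 0, "tz": 0, "yaw": -0.126},
  {"gripper": 1, "tx": 0, "ty": 0, "tz": 0, "yaw": -0.126},
  {"gripper": 1, "tx": 0, "ty": 0, "tz": 0, "yaw": -0.126},
  {"gripper": 1, "tx": 0, "ty": 0, "tz": 0, "yaw": -0.126},
  {"gripper": 1, "tx": 0, "ty": 0, "tz": 0, "yaw": -0.126},
  {"gripper": 1, "tx": 0, "ty": 0, "tz": 0, "yaw": -0.126},
  {"gripper": 1, "tx": 0, "ty": 0, "tz": 0, "yaw": 0},
])

```text
time: 2.7
position: [0.5877, -0.0405, 0.2498]
eef_rot: [0.35, 1.571, 2.376]
ft_force: [-0.1, 0.2, 0.6]
finger_gap: 0.004
```

```bash
python3 - <<'E'
from rig import ctrl,optics
from h import *
import cv2,pickle
s=ctrl.state(); I=optics.camera_info("wrist"); im=optics.get_image("wrist")
p,M=tool(s); print(s["time"],p,ang(M[:,1]),s["joints"],s["finger_gap"],s["ft_force"])
cv2.imwrite("pics/d_wrist.png",im[:,:,::-1]); pickle.dump(I,open("d.pkl","wb"))
E
```

```text
2.7 [ 0.58768033 -0.04046163  0.24976655] -153.9490293817144 [-0.13483236  0.32465522  0.18483923  1.72535535 -0.06611785  1.09784554
  2.09618983] 0.0038502390527180995 [-0.0534222   0.16977375  0.64334449]
```

View pics/d_wrist.png

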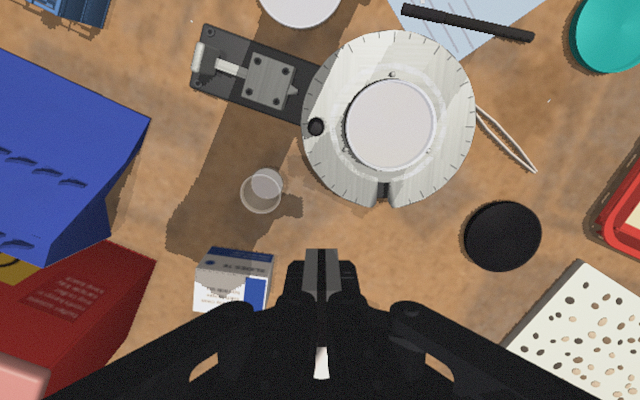

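The wrist view shows the disc centred near (388,118), the slot at (384,190), the post top at (317,126) and the thumb plate top at (197,58). The beaker is at (262,190).

```bash
python3 - <<'E'
import cv2
im=cv2.imread("pics/d_wrist.png")[15:215,180:480]
cv2.imwrite("pics/d2.png",cv2.resize(im[:,110:],None,fx=3,fy=3,interpolation=cv2.INTER_CUBIC))
cv2.imwrite("pics/d3.png",cv2.resize(im[0:110,:140],None,fx=5,fy=5,interpolation=cv2.INTER_CUBIC))
E
```

```text
(no output)
```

View pics/d2.png

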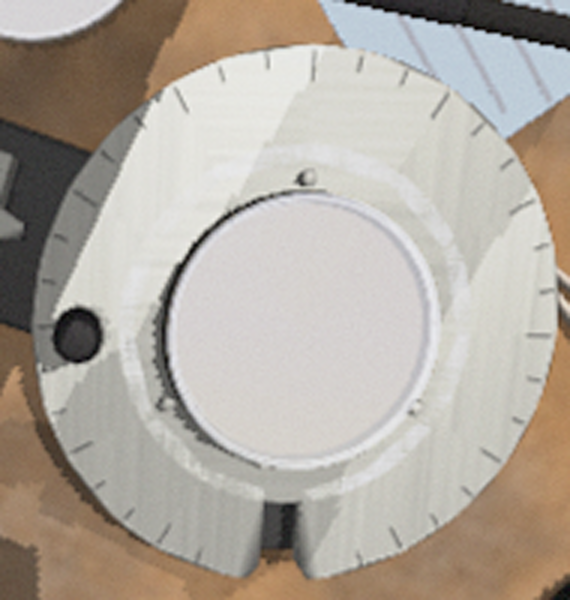

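View pics/d3.png

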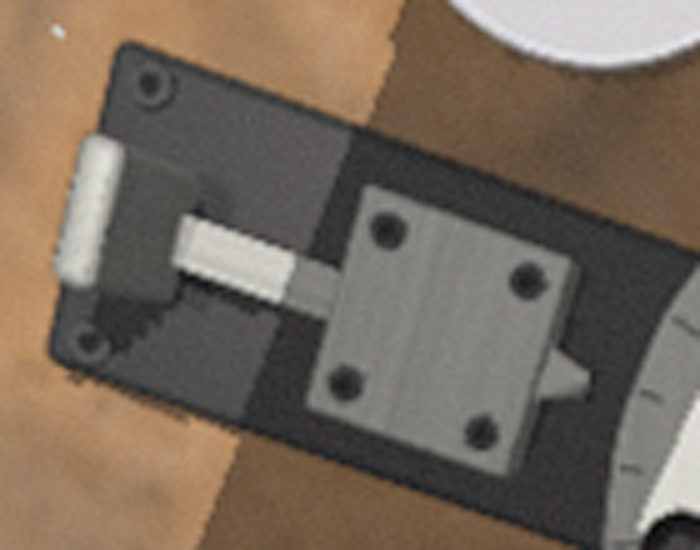

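```bash
python3 - <<'E'
from h import *
import pickle
I=pickle.load(open("d.pkl","rb"))
a=lambda x,y:((x+.5)/3-.5+290,(y+.5)/3-.5+15); b=lambda x,y:((x+.5)/5-.5+180,(y+.5)/5-.5+15)
rim=[(35,305),(60,205),(105,130),(180,75),(318,44),(415,65),(500,130),(543,210),(556,300),(535,410),(480,490),(400,550),(310,579),(246,579),(160,540),(80,460),(45,380)]
P=np.array([onz(I,*a(*q),.036)[:2] for q in rim])
A=np.c_[2*P,np.ones(len(P))]; s=np.linalg.lstsq(A,(P**2).sum(1),rcond=None)[0]; ax=s[:2]
print("axis",ax,"r",np.sqrt(s[2]+ax@ax), np.std(np.hypot(*(P-ax).T)))
for nm,q,z in [("slot mouth",a(273,583),.036),("slot inner",a(281,503),.036),("post",a(77,335),.081),("dish",a(303,331),.053),("tab",b(89,210),.0785),("tabL",b(102,138),.0785),("tabR",b(75,285),.0785),("nose",b(586,378),.0355),("guide",b(440,330),.043),("screws",b((150+89)/2,(83+343)/2),.018),("spare",(0,0),0)]:
    w=onz(I,*q,z)[:2]; d=w-ax; print(nm,w.round(4),"r",np.hypot(*d).round(4),"ang",ang(d).round(2))
E
```

```text
axis [0.51958372 0.00227525] r 0.08926365575408812 0.001078437490742617
slot mouth [0.6036 0.0393] r 0.0918 ang 23.78
slot inner [0.5758 0.0273] r 0.0616 ang 24.04
post [ 0.5506 -0.0652] r 0.0742 ang -65.33
dish [0.5195 0.0014] r 0.0009 ang -95.78
tab [ 0.542  -0.1825] r 0.1862 ang -83.08
tabL [ 0.5302 -0.1845] r 0.1871 ang -86.74
tabR [ 0.5546 -0.1805] r 0.1861 ang -79.15
nose [ 0.5306 -0.0962] r 0.0991 ang -83.61
guide [ 0.5348 -0.1251] r 0.1282 ang -83.2
screws [ 0.5435 -0.1965] r 0.2002 ang -83.14
spare [ 0.5844 -0.4089] r 0.4163 ang -81.04
```

```bash
python3 - <<'E'
from rig import ctrl
from h import *
s=ctrl.state(); print(rel(s,[.5742,-.0543,.069]))
for d in (.1,.05,.025): print(d,19*(1-np.cos(d))+74*np.sin(d),74*(1-np.cos(d))-19*np.sin(d))
E
```

```text
[ 0.18081367  0.01816301 -0.00653523]
0.1 7.482593691582793 -1.5271431468636456
0.05 3.722203578525837 -0.8571234853703932
0.025 1.8557444884503627 -0.45182672678152863
```

Call:
arm_command([
  {"gripper": 1, "tx": 0.02, "ty": 0.018, "tz": -0.0065, "yaw": 0.023},
  {"gripper": 1, "tx": 0.04, "ty": 0, "tz": 0, "yaw": 0},
  {"gripper": 1, "tx": 0.04, "ty": 0, "tz": 0, "yaw": 0},
  {"gripper": 1, "tx": 0.04, "ty": 0, "tz": 0, "yaw": 0},
  {"gripper": 1, "tx": 0.03, "ty": 0, "tz": 0, "yaw": 0},
  {"gripper": 1, "tx": 0.011, "ty": 0, "tz": 0, "yaw": 0},
  {"gripper": 1, "tx": 0, "ty": 0, "tz": 0, "yaw": 0},
])

```text
time: 3.62
position: [0.5744, -0.0542, 0.0687]
eef_rot: [1.332, 1.57, -2.949]
ft_force: [-0.3, -0.4, -0.1]
finger_gap: -0.0
```

```bash
python3 - <<'E'
from rig import ctrl,optics
from h import *
import cv2
s=ctrl.state(); im=optics.get_image("wrist")
p,M=tool(s); print(s["time"],p,ang(M[:,1]),s["ft_force"],rel(s,[.5506,-.0652,.081]))
cv2.imwrite("pics/e_wrist.png",im[:,:,::-1])
E
```

```text
3.625 [ 0.57443658 -0.05423632  0.06874577] -155.23462174125063 [-0.26556632 -0.36350879 -0.05947412] [-1.22368251e-02  2.62451932e-02  3.18458103e-05]
```

View pics/e_wrist.png

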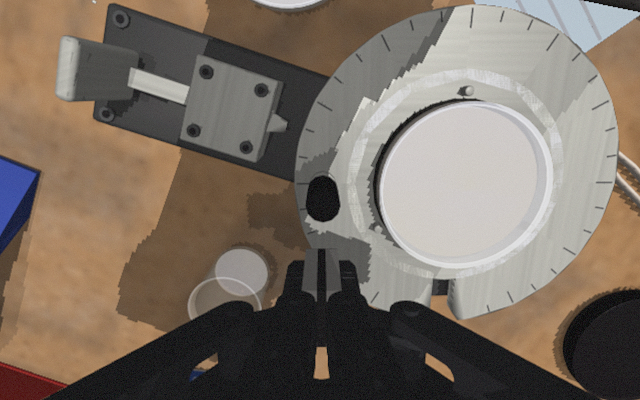

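The fingertips stand just behind the post at (322,200), centred on it and clear of the dish and the beaker. Next I close the gap and start the arc.

Call:
arm_command([
  {"gripper": 1, "tx": 0, "ty": 0.004, "tz": 0, "yaw": 0},
  {"gripper": 1, "tx": 0, "ty": 0.003, "tz": 0, "yaw": 0},
  {"gripper": 1, "tx": 0, "ty": 0.0037, "tz": -0.0009, "yaw": 0.05},
  {"gripper": 1, "tx": 0, "ty": 0.0037, "tz": -0.0009, "yaw": 0.05},
  {"gripper": 1, "tx": 0, "ty": 0.0037, "tz": -0.0009, "yaw": 0.05},
  {"gripper": 1, "tx": 0, "ty": 0.0037, "tz": -0.0009, "yaw": 0.05},
  {"gripper": 1, "tx": 0, "ty": 0.0037, "tz": -0.0009, "yaw": 0.05},
  {"gripper": 1, "tx": 0, "ty": 0.0037, "tz": -0.0009, "yaw": 0.05},
])

```text
time: 4.68
position: [0.5485, -0.0692, 0.0689]
eef_rot: [-2.502, 1.571, -0.802]
ft_force: [-0.1, -0.7, 0.6]
finger_gap: -0.001
```

```bash
cat > st.py <<'E'
from rig import ctrl,optics
from h import *
import cv2,sys,pickle
s=ctrl.state(); I=optics.camera_info("wrist"); im=optics.get_image("wrist")
n=sys.argv[1]
p,M=tool(s); print(s["time"],p,ang(M[:,1]),s["ft_force"],"axis in tool",rel(s,[.5196,.0020,p[2]]))
cv2.imwrite(f"pics/{n}.png",im[:,:,::-1]); pickle.dump(I,open(n+".pkl","wb"))
E
python3 st.py f
```

```text
4.675 [ 0.54847405 -0.06917543  0.06893447] -172.58598893492484 [-0.11187992 -0.74326463  0.63044311] axis in tool [-7.20348212e-06  1.94483130e-02  7.43062276e-02]
```

View pics/f.png

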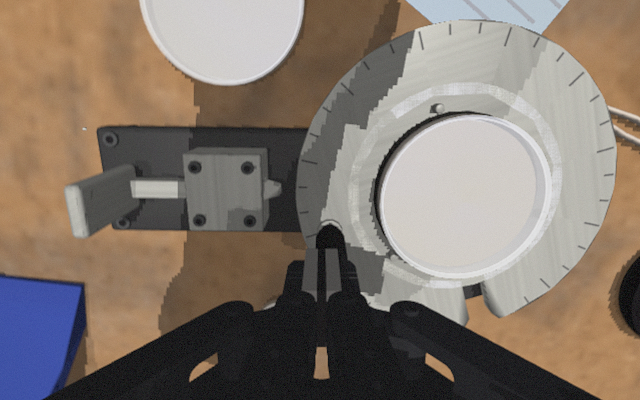

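```bash
python3 - <<'E'
import cv2
im=cv2.imread("pics/f.png")[180:330,260:510]
cv2.imwrite("pics/f2.png",cv2.resize(im,None,fx=3,fy=3,interpolation=cv2.INTER_CUBIC))
E
```

```text
(no output)
```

View pics/f2.png

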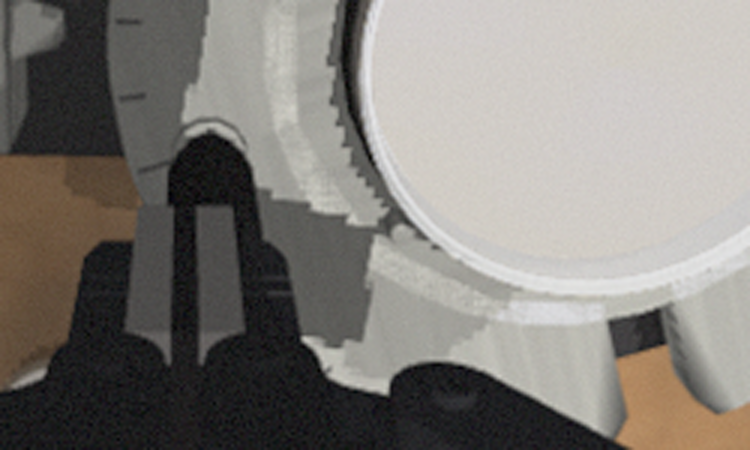

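```bash
python3 - <<'E'
from h import *
import pickle
I=pickle.load(open("f.pkl","rb")); c=lambda x,y:((x+.5)/3-.5+260,(y+.5)/3-.5+180)
ax=np.array([.5196,.0020])
p=np.array([.54847,-.06918]);th=np.radians(-172.586);Y=np.array([np.cos(th),np.sin(th)]);Z=np.array([Y[1],-Y[0]])
Z=-np.array([-Y[1],Y[0]])
for nm,q,z in [("slot inner",(637,333),.036),("post front edge",(205,135),.081),("post left",(168,195),.078),("post right",(255,195),.078),("slotinL",(612,322),.036),("slotinR",(663,308),.036),("base ring",(212,122),.036)]:
    w=onz(I,*c(*q),z)[:2]; d=w-ax; print(nm,w.round(4),np.hypot(*d).round(4),ang(d).round(1),"tool yz",((w-p)@Y).round(4),((w-p)@Z).round(4))
E
```

```text
slot inner [0.5795 0.0275] 0.0651 23.1 tool yz -0.0433 0.0919
post front edge [ 0.5314 -0.0689] 0.0719 -80.6 tool yz 0.0169 0.0025
post left [ 0.543  -0.0731] 0.0786 -72.7 tool yz 0.0059 -0.0032
post right [ 0.5413 -0.0598] 0.0655 -70.7 tool yz 0.0059 0.0103
slotinL [0.5777 0.0218] 0.0614 18.9 tool yz -0.0407 0.0865
slotinR [0.5732 0.0313] 0.0611 28.7 tool yz -0.0375 0.0965
base ring [ 0.5452 -0.0649] 0.0716 -69.1 tool yz 0.0027 0.0047
```

```bash
python3 - <<'E'
from h import *
import pickle
from rig import ctrl
I=pickle.load(open("f.pkl","rb")); s=ctrl.state(); p,M=tool(s)
for t in [(0.011,.011,0),(.011,-.011,0),(.011,0,0),(-.011,.011,0),(-.011,-.011,0),(.011,0,.0145)]:
    print(t,np.round(proj(I,p+M@np.array(t)),1))
print(p, s["ft_force"], s["finger_gap"])
for z in(.078,.081,.05): print(np.round(proj(I,(.5506,-.0652,z)),1))
E
```

```text
(0.011, 0.011, 0) [322.  218.6]
(0.011, -0.011, 0) [322.  257.8]
(0.011, 0, 0) [322.  238.5]
(-0.011, 0.011, 0) [322.1 234.9]
(-0.011, -0.011, 0) [322.1 278.3]
(0.011, 0, 0.0145) [349.9 238.5]
[ 0.54793267 -0.06942678  0.06888389] [-0.53325202 -0.29123014 -0.42446641] 0.0014970784253138488
[330.3 261.5]
[330.5 264.4]
[329.1 238.3]
```

The slot is still at 24°, so the disc has not turned, and the fingers hide the post top: they seem to be above the post instead of behind it. I'll check from the other cameras before going further.

```bash
python3 - <<'E'
from rig import ctrl,optics
from h import *
import cv2
print(ctrl.tips_ahead,ctrl.state()["time"])
s=ctrl.state();p,M=tool(s)
I=optics.camera_info("scene"); im=optics.get_image("scene")[:,:,::-1]
t=[np.round(proj(I,p+M@np.array(v)),1) for v in [(.011,.011,0),(.011,-.011,0),(-.03,0,0)]]
print(t, [np.round(proj(I,(.5506,-.0652,z)),1) for z in (.036,.081)])
cv2.imwrite("pics/g.png",cv2.resize(im[120:280,260:460],None,fx=4,fy=3.75,interpolation=cv2.INTER_CUBIC))
E
```

```text
0.011 4.725
[array([338.6, 210.8]), array([335. , 206.9]), array([337.3, 200.2])] [array([335.1, 213.1]), array([335.6, 203.9])]
```

View pics/g.png

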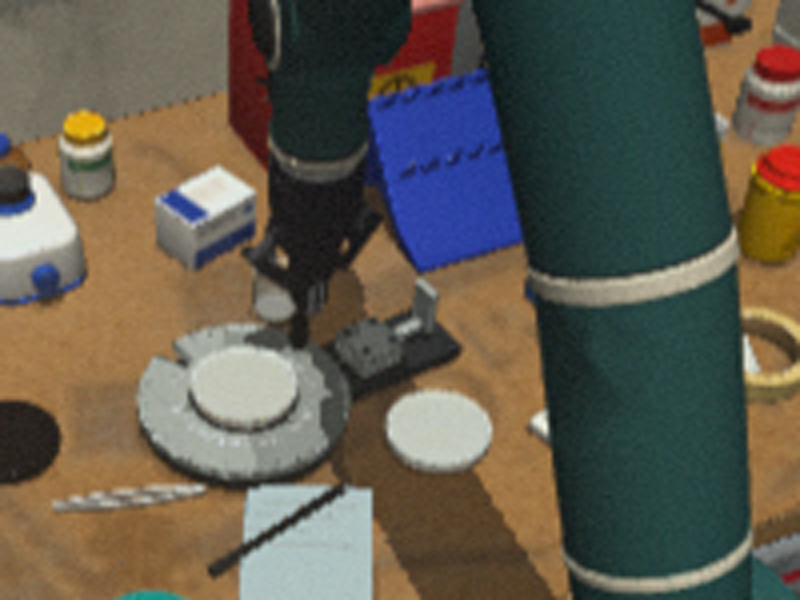

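```bash
python3 - <<'E'
from rig import ctrl,optics
from h import *
import cv2
s=ctrl.state();p,M=tool(s)
I=optics.camera_info("scene"); im=optics.get_image("scene")[:,:,::-1].copy()
x0,y0=315,180
big=cv2.resize(im[y0:y0+45,x0:x0+60],None,fx=13,fy=13,interpolation=cv2.INTER_NEAREST)
for t,c in [((.011,.011,0),(0,0,255)),((.011,-.011,0),(0,255,0)),((-.022,.011,0),(255,0,255)),((-.022,-.011,0),(255,255,0))]:
    u,v=proj(I,p+M@np.array(t)); cv2.circle(big,(int((u+.5-x0)*13),int((v+.5-y0)*13)),4,c,-1)
cv2.imwrite("pics/g2.png",big)
E
```

```text
(no output)
```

View pics/g2.png

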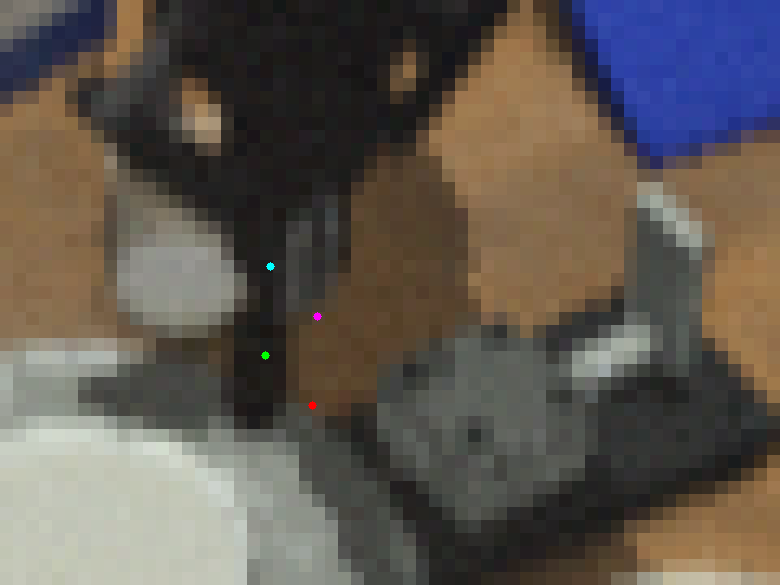

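Two views agree that the shut fingertips end about 20–25 mm behind the TCP (z≈0.09). The stated 11 mm ahead does not match, so the fingers passed over the post with no contact. I'll back off, triangulate the tip and go lower.

Call:
arm_command([
  {"gripper": 1, "tx": 0, "ty": -0.0073, "tz": 0.0023, "yaw": -0.1},
  {"gripper": 1, "tx": 0, "ty": -0.0073, "tz": 0.0023, "yaw": -0.1},
  {"gripper": 1, "tx": 0, "ty": -0.0073, "tz": 0.0023, "yaw": -0.1},
  {"gripper": 1, "tx": 0, "ty": -0.012, "tz": 0, "yaw": 0},
  {"gripper": 1, "tx": 0.01, "ty": 0, "tz": 0, "yaw": 0},
  {"gripper": 1, "tx": 0, "ty": 0, "tz": 0, "yaw": 0},
])

```text
time: 5.58
position: [0.5781, -0.0523, 0.0576]
eef_rot: [1.228, 1.568, -3.052]
ft_force: [0.3, 0.1, -0.1]
finger_gap: 0.001
```

```bash
python3 - <<'E'
from rig import ctrl,optics
from h import *
import cv2
s=ctrl.state();p,M=tool(s); print(p,ang(M[:,1]),s["ft_force"],s["time"],rel(s,[.5506,-.0652,.081]))
Is=optics.camera_info("scene"); im=optics.get_image("scene")[:,:,::-1].copy()
Iw=optics.camera_info("wrist"); iw=optics.get_image("wrist")[:,:,::-1].copy()
x0,y0=315,180
big=cv2.resize(im[y0:y0+45,x0:x0+55],None,fx=8,fy=8,interpolation=cv2.INTER_NEAREST)
x1,y1=270,180
w=cv2.resize(iw[y1:y1+120,x1:x1+110],None,fx=3,fy=3,interpolation=cv2.INTER_CUBIC)
for t,c in [((.011,.011,0),(0,0,255)),((.011,-.011,0),(0,255,0)),((-.022,.011,0),(255,0,255)),((-.022,-.011,0),(255,255,0))]:
    q=p+M@np.array(t)
    u,v=proj(Is,q); cv2.circle(big,(int((u+.5-x0)*8),int((v+.5-y0)*8)),3,c,-1)
    u,v=proj(Iw,q); cv2.circle(w,(int((u+.5-x1)*3),int((v+.5-y1)*3)),3,c,-1)
H=np.zeros((360,780,3),np.uint8); H[:,:440]=big[:360]; H[:,440:770]=w
cv2.imwrite("pics/i.png",H)
E
```

```text
[ 0.57805067 -0.05230173  0.05757331] -155.23251389963306 [ 0.31825388  0.10997821 -0.13753753] 5.575 [-0.02334952  0.03038878 -0.00019052]
```

View pics/i.png

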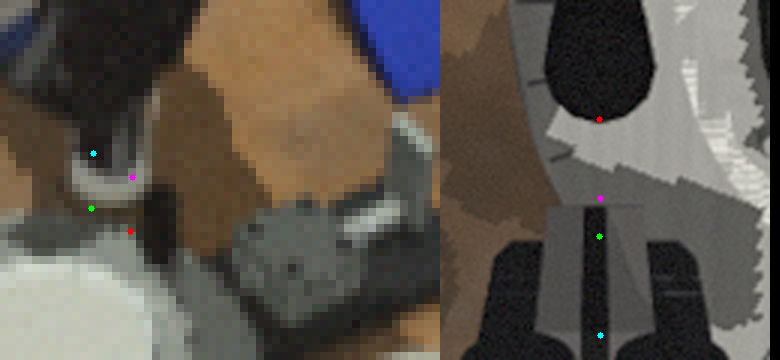

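Call:
arm_command([
  {"gripper": 1, "tx": 0.01, "ty": 0, "tz": 0, "yaw": 0},
  {"gripper": 1, "tx": 0.01, "ty": 0, "tz": 0, "yaw": 0},
  {"gripper": 1, "tx": 0, "ty": 0, "tz": 0, "yaw": 0},
])

```text
time: 6.05
position: [0.5782, -0.0522, 0.0376]
eef_rot: [1.122, 1.568, 3.126]
ft_force: [0.5, 0.3, 0.3]
finger_gap: -0.0
```

```bash
cat > two.py <<'E'
from rig import ctrl,optics
from h import *
import cv2,sys,pickle
s=ctrl.state();p,M=tool(s); print("t",s["time"],p.round(4),ang(M[:,1]).round(2),np.round(s["ft_force"],1),"axis in tool",rel(s,[.5196,.0020,p[2]]).round(4))
Is=optics.camera_info("scene"); im=optics.get_image("scene")[:,:,::-1].copy()
Iw=optics.camera_info("wrist"); iw=optics.get_image("wrist")[:,:,::-1].copy()
n=sys.argv[1]; cv2.imwrite(f"pics/{n}_w.png",iw); pickle.dump(Iw,open(n+".pkl","wb"))
u,v=proj(Is,p+M@np.array([-.02,0,0])); x0=int(u)-27;y0=int(v)-22
H=np.zeros((400,780,3),np.uint8)
H[:360,:440]=cv2.resize(im[y0:y0+45,x0:x0+55],None,fx=8,fy=8,interpolation=cv2.INTER_NEAREST)
x1,y1=237,150
H[:400,440:780]=cv2.resize(iw[y1:y1+200,x1:x1+170],None,fx=2,fy=2,interpolation=cv2.INTER_CUBIC)
cv2.imwrite(f"pics/{n}.png",H)
E
python3 two.py j
```

```text
t 6.05 [ 0.5782 -0.0522  0.0376] -155.19 [0.5 0.3 0.3] axis in tool [0.0001 0.0305 0.0738]
```

View pics/j.png

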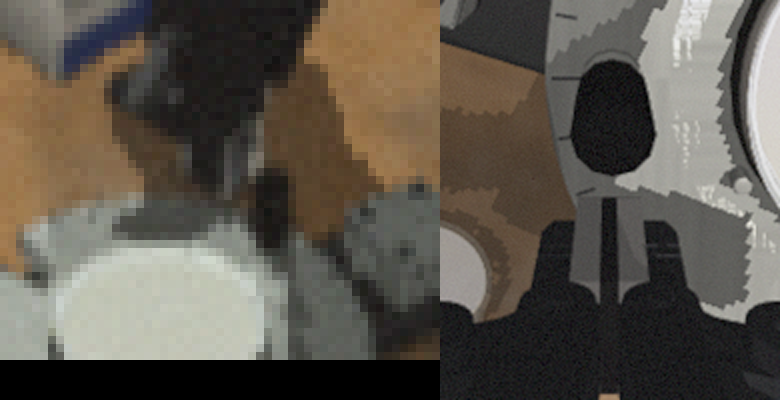

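The scene view now shows the fingertips overlapping the upper post and clear above the disc. Next I approach and start the arc again.

Call:
arm_command([
  {"gripper": 1, "tx": 0, "ty": 0.006, "tz": 0, "yaw": 0},
  {"gripper": 1, "tx": 0, "ty": 0.0055, "tz": 0, "yaw": 0},
  {"gripper": 1, "tx": 0, "ty": 0.0037, "tz": -0.0009, "yaw": 0.05},
  {"gripper": 1, "tx": 0, "ty": 0.0037, "tz": -0.0009, "yaw": 0.05},
  {"gripper": 1, "tx": 0, "ty": 0.0037, "tz": -0.0009, "yaw": 0.05},
  {"gripper": 1, "tx": 0, "ty": 0.0037, "tz": -0.0009, "yaw": 0.05},
])

```text
time: 6.9
position: [0.5562, -0.0656, 0.039]
eef_rot: [-1.743, 1.57, 0.058]
ft_force: [1.2, 0.5, 0.6]
finger_gap: -0.0
```

```bash
python3 two.py k
```

```text
t 6.9 [ 0.5562 -0.0656  0.039 ] -166.83 [1.2 0.5 0.6] axis in tool [-0.      0.0203  0.0742]
```

View pics/k.png

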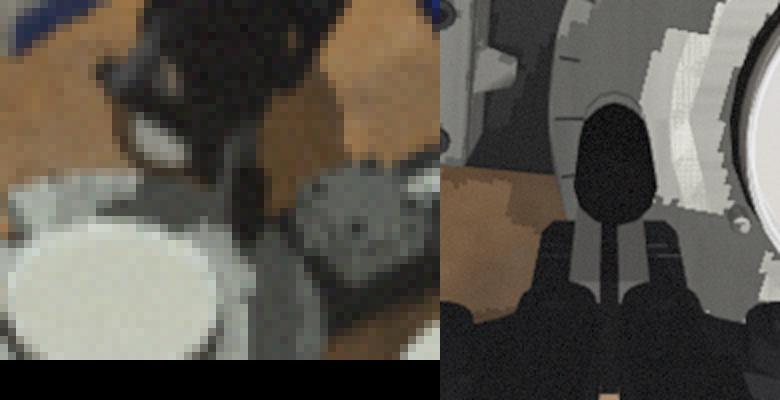

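View pics/k_w.png

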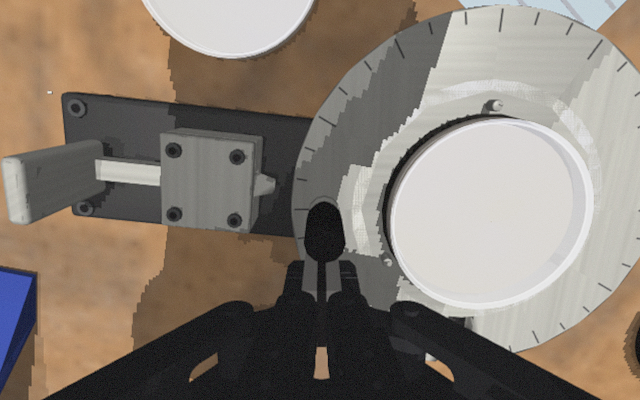

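The fingers are on the post now (about 1.3 N) and it is moving. I'll continue the arc.

Call:
arm_command([
  {"gripper": 1, "tx": 0, "ty": 0.0075, "tz": -0.0015, "yaw": 0.1},
  {"gripper": 1, "tx": 0, "ty": 0.0075, "tz": -0.0015, "yaw": 0.1},
  {"gripper": 1, "tx": 0, "ty": 0.0075, "tz": -0.0015, "yaw": 0.1},
  {"gripper": 1, "tx": 0, "ty": 0.0075, "tz": -0.0015, "yaw": 0.1},
  {"gripper": 1, "tx": 0, "ty": 0.0075, "tz": -0.0015, "yaw": 0.1},
  {"gripper": 1, "tx": 0, "ty": 0.0075, "tz": -0.0015, "yaw": 0.1},
])

```text
time: 7.75
position: [0.5118, -0.074, 0.0389]
eef_rot: [-1.877, 1.57, -0.676]
ft_force: [1.4, -0.2, -1.1]
finger_gap: 0.0
```

```bash
python3 two.py l
```

```text
t 7.75 [ 0.5118 -0.074   0.0389] 158.78 [ 1.4 -0.2 -1.1] axis in tool [-0.      0.0202  0.0737]
```

View pics/l_w.png

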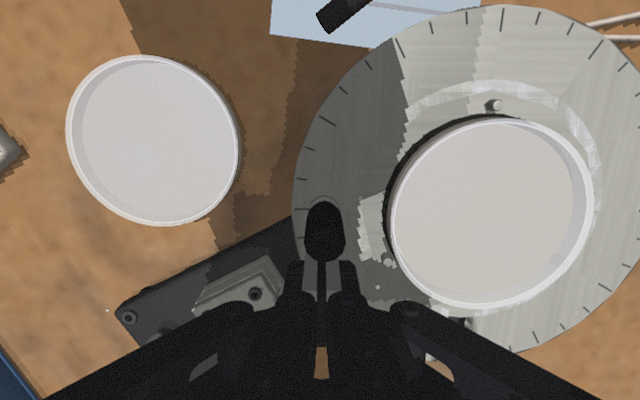

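Call:
arm_command([
  {"gripper": 1, "tx": 0, "ty": 0.0075, "tz": -0.0015, "yaw": 0.1},
  {"gripper": 1, "tx": 0, "ty": 0.0075, "tz": -0.0015, "yaw": 0.1},
  {"gripper": 1, "tx": 0, "ty": 0.0075, "tz": -0.0015, "yaw": 0.1},
  {"gripper": 1, "tx": 0, "ty": 0.0075, "tz": -0.0015, "yaw": 0.1},
  {"gripper": 1, "tx": 0, "ty": 0.0075, "tz": -0.0015, "yaw": 0.1},
  {"gripper": 1, "tx": 0, "ty": 0.0075, "tz": -0.0015, "yaw": 0.1},
  {"gripper": 1, "tx": 0, "ty": 0.0075, "tz": -0.0015, "yaw": 0.1},
  {"gripper": 1, "tx": 0, "ty": 0.0037, "tz": -0.0009, "yaw": 0.05},
  {"gripper": 1, "tx": 0, "ty": 0.0037, "tz": -0.0009, "yaw": 0.05},
])

```text
time: 8.98
position: [0.4599, -0.0446, 0.0388]
eef_rot: [-2.348, 1.57, -1.944]
ft_force: [-0.8, -1.2, -0.8]
finger_gap: -0.004
```

```bash
python3 two.py m; python3 - <<'E'
from rig import optics
import cv2,pickle
im=optics.get_image("top")[:,:,::-1]; cv2.imwrite("pics/m_top.png",cv2.resize(im[145:235,270:410],None,fx=5.5,fy=5.5,interpolation=cv2.INTER_CUBIC))
E
```

```text
t 8.975 [ 0.4599 -0.0446  0.0388] 113.17 [-0.8 -1.2 -0.8] axis in tool [-0.      0.0194  0.0733]
```

View pics/m_w.png

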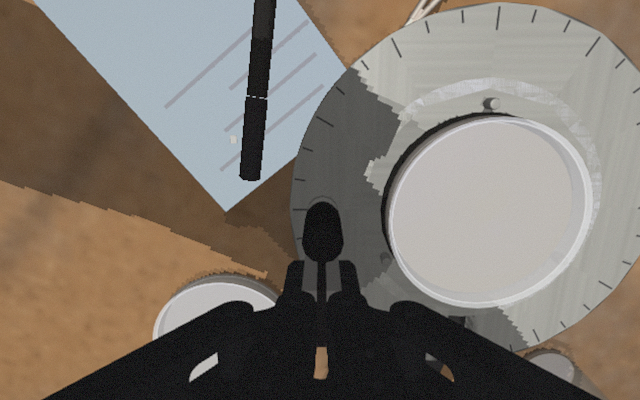

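View pics/m_top.png

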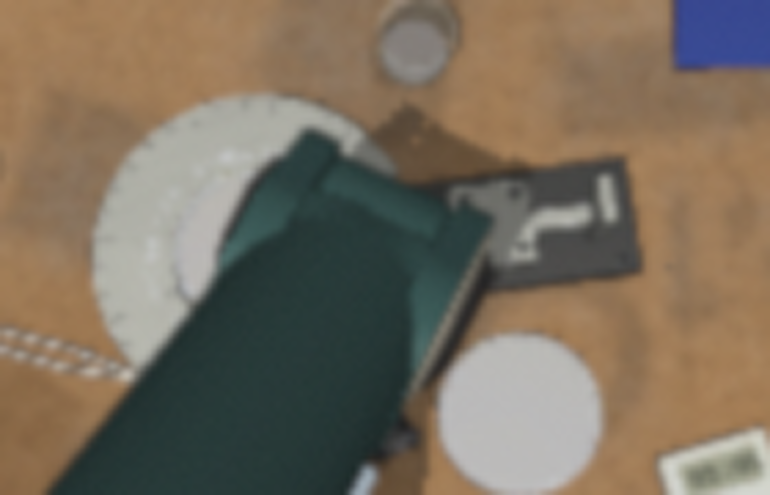

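```bash
python3 - <<'E'
import cv2
from h import *; import pickle
im=cv2.imread("pics/m_w.png")[290:370,390:520]
cv2.imwrite("pics/m2.png",cv2.resize(im,None,fx=6,fy=6,interpolation=cv2.INTER_CUBIC))
I=pickle.load(open("m.pkl","rb")); ax=np.array([.5196,.0020])
for q in [(449,319),(457,318),(465,317)]:
    d=onz(I,*q,.036)[:2]-ax; print(q,np.hypot(*d).round(4),ang(d).round(2))
E
```

```text
(449, 319) 0.0617 -71.94
(457, 318) 0.0609 -68.05
(465, 317) 0.0603 -64.09
```

View pics/m2.png

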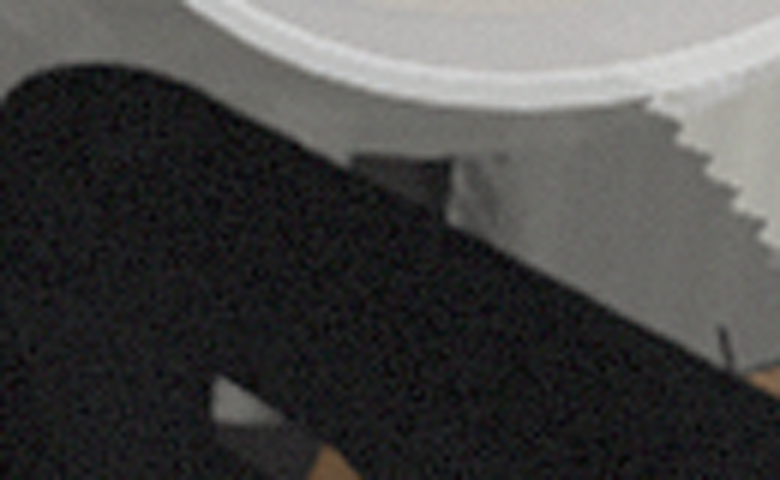

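Slot centre is at about −66.3° and the target is −83.1°, which leaves about 0.29 rad. I'll finish the turn slowly, then back off the post.

Call:
arm_command([
  {"gripper": 1, "tx": 0, "ty": 0.0037, "tz": -0.0008, "yaw": 0.05},
  {"gripper": 1, "tx": 0, "ty": 0.0037, "tz": -0.0008, "yaw": 0.05},
  {"gripper": 1, "tx": 0, "ty": 0.0037, "tz": -0.0008, "yaw": 0.05},
  {"gripper": 1, "tx": 0, "ty": 0.0037, "tz": -0.0008, "yaw": 0.05},
  {"gripper": 1, "tx": 0, "ty": 0.0037, "tz": -0.0008, "yaw": 0.05},
  {"gripper": 1, "tx": 0, "ty": 0.003, "tz": -0.0007, "yaw": 0.04},
  {"gripper": 1, "tx": 0, "ty": 0, "tz": 0, "yaw": 0},
  {"gripper": 1, "tx": 0, "ty": 0, "tz": 0, "yaw": 0},
])

```text
time: 10.12
position: [0.4497, -0.0248, 0.0389]
eef_rot: [0.545, 1.57, 0.66]
ft_force: [0.2, 0.0, 0.2]
finger_gap: 0.003
```

```bash
python3 two.py n
```

```text
t 10.125 [ 0.4497 -0.0248  0.0389] 96.59 [0.2 0.  0.2] axis in tool [0.     0.0186 0.0725]
```

View pics/n_w.png

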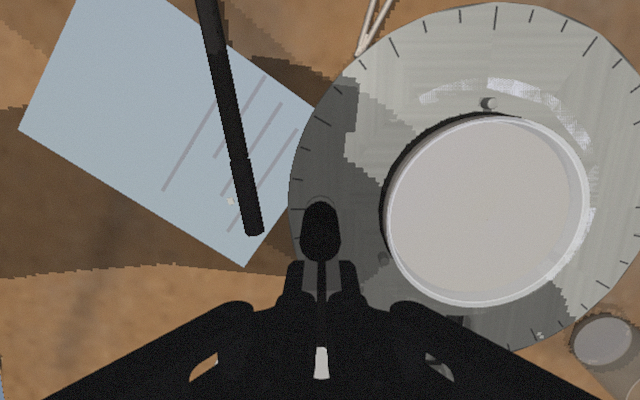

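Force is near zero and the post is behind the fingers as planned. Next I back off, lift, and move over the tab side to inspect the alignment.

Call:
arm_command([
  {"gripper": 1, "tx": 0, "ty": -0.015, "tz": 0, "yaw": 0},
  {"gripper": 1, "tx": 0, "ty": -0.015, "tz": 0, "yaw": 0},
  {"gripper": 1, "tx": -0.05, "ty": 0, "tz": 0, "yaw": 0},
  {"gripper": 1, "tx": -0.06, "ty": 0, "tz": 0, "yaw": 0},
  {"gripper": 1, "tx": -0.05, "ty": 0, "tz": 0, "yaw": 0},
  {"gripper": 1, "tx": 0, "ty": -0.055, "tz": 0.025, "yaw": 0},
  {"gripper": 1, "tx": 0, "ty": -0.055, "tz": 0.025, "yaw": 0},
  {"gripper": 1, "tx": 0, "ty": -0.055, "tz": 0.0236, "yaw": 0},
  {"gripper": 1, "tx": 0, "ty": 0, "tz": 0, "yaw": 0},
])

```text
time: 11.35
position: [0.5444, -0.2176, 0.1989]
eef_rot: [-1.713, 1.566, -1.607]
ft_force: [0.4, 1.1, 0.1]
finger_gap: -0.003
```

```bash
python3 two.py o
```

```text
t 11.35 [ 0.5444 -0.2176  0.1989] 96.06 [0.4 1.1 0.1] axis in tool [-0.001   0.221  -0.0014]
```

View pics/o_w.png

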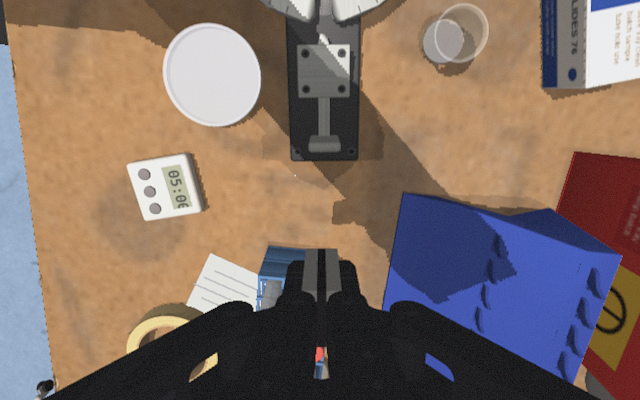

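```bash
python3 - <<'E'
import cv2
from h import *; import pickle
im=cv2.imread("pics/o_w.png")[0:100,265:385]
cv2.imwrite("pics/o2.png",cv2.resize(im,None,fx=6,fy=6,interpolation=cv2.INTER_CUBIC))
I=pickle.load(open("o.pkl","rb"))
for q in [(403,195),(385,300)]:
    for z in (0,.05,.1): print(q,z,onz(I,*q,z).round(3))
E
```

```text
(403, 195) 0 [ 0.632 -0.235  0.   ]
(403, 195) 0.05 [ 0.618 -0.222  0.05 ]
(403, 195) 0.1 [ 0.605 -0.209  0.1  ]
(385, 300) 0 [ 0.633 -0.361  0.   ]
(385, 300) 0.05 [ 0.619 -0.33   0.05 ]
(385, 300) 0.1 [ 0.606 -0.3    0.1  ]
```

View pics/o2.png

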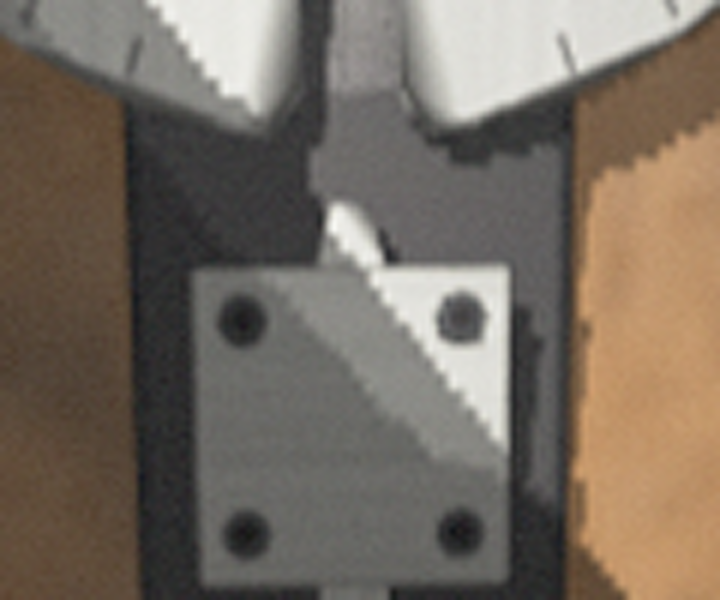

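```bash
python3 - <<'E'
from rig import optics,ctrl
from h import *; import pickle
I=pickle.load(open("o.pkl","rb")); T=optics.camera_info("top")
for z in (0,.03,.06,.1,.15): print(z,onz(T,393,157,z).round(3),onz(T,393,102,z).round(3),onz(I,403,195,z).round(3))
o=lambda x,y:((x+.5)/6-.5+265,(y+.5)/6-.5)
ax=np.array([.5196,.0020])
for nm,q,z in [("rimL",(265,130),.036),("rimR",(447,125),.036),("gTL",(243,320),.045),("gTR",(462,318),.045),("gBL",(246,533),.045),("gBR",(460,533),.045)]:
    w=onz(I,*o(*q),z)[:2]; print(nm,w.round(4),np.hypot(*(w-ax)).round(4),ang(w-ax).round(2))
s=ctrl.state(); print(onz(I,325,143,.0785), rel(s,[.5452,-.2045,.03]))
E
```

```text
0 [ 0.63  -0.237  0.   ] [ 0.808 -0.243  0.   ] [ 0.632 -0.235  0.   ]
0.03 [ 0.623 -0.232  0.03 ] [ 0.797 -0.238  0.03 ] [ 0.624 -0.227  0.03 ]
0.06 [ 0.615 -0.227  0.06 ] [ 0.785 -0.233  0.06 ] [ 0.616 -0.22   0.06 ]
0.1 [ 0.606 -0.221  0.1  ] [ 0.77  -0.226  0.1  ] [ 0.605 -0.209  0.1  ]
0.15 [ 0.594 -0.213  0.15 ] [ 0.752 -0.218  0.15 ] [ 0.592 -0.196  0.15 ]
rimL [ 0.5198 -0.0879] 0.0899 -89.85
rimR [ 0.5445 -0.0846] 0.0901 -73.98
gTL [ 0.5196 -0.113 ] 0.115 -90.01
gTR [ 0.5492 -0.1096] 0.1155 -75.17
gBL [ 0.5226 -0.1405] 0.1425 -88.8
gBR [ 0.5523 -0.1373] 0.1431 -76.79
[ 0.5429669  -0.17957259  0.0785    ] [0.16834431 0.00749749 0.00258481]
```

The slot edges (crop x 300 to 405, centre about 352) line up with the guide and bar centreline (about 351) to within about 1 mm. The rack's near edge lies on the bench about 85 mm away. Now down behind the thumb plate.

Call:
arm_command([
  {"gripper": 1, "tx": 0.03, "ty": 0.004, "tz": 0.0026, "yaw": -0.013},
  {"gripper": 1, "tx": 0.05, "ty": 0, "tz": 0, "yaw": 0},
  {"gripper": 1, "tx": 0.04, "ty": 0, "tz": 0, "yaw": 0},
  {"gripper": 1, "tx": 0.03, "ty": 0, "tz": 0, "yaw": 0},
  {"gripper": 1, "tx": 0.018, "ty": 0, "tz": 0, "yaw": 0},
  {"gripper": 1, "tx": 0, "ty": 0, "tz": 0, "yaw": 0},
])

```text
time: 12.2
position: [0.5462, -0.2051, 0.0304]
eef_rot: [2.497, 1.569, 2.625]
ft_force: [-0.2, -0.0, 0.8]
finger_gap: 0.002
```

```bash
python3 two.py q
```

```text
t 12.2 [ 0.5462 -0.2051  0.0304] 97.32 [-0.2 -0.   0.8] axis in tool [ 2.000e-04  2.088e-01 -0.000e+00]
```

View pics/q_w.png

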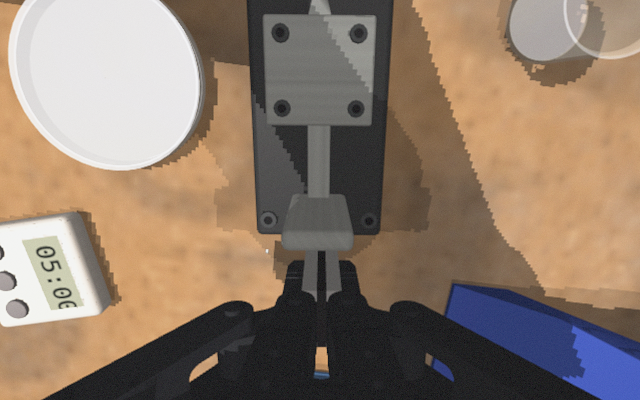

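The fingertips (322,260) stand right behind the thumb plate (318,240), in line with it. Now the push.

Call:
arm_command([
  {"gripper": 1, "tx": 0, "ty": 0.005, "tz": 0, "yaw": 0},
  {"gripper": 1, "tx": 0, "ty": 0.004, "tz": 0, "yaw": 0},
  {"gripper": 1, "tx": 0, "ty": 0.004, "tz": 0, "yaw": 0},
  {"gripper": 1, "tx": 0, "ty": 0.004, "tz": 0, "yaw": 0},
  {"gripper": 1, "tx": 0, "ty": 0.004, "tz": 0, "yaw": 0},
  {"gripper": 1, "tx": 0, "ty": 0.004, "tz": 0, "yaw": 0},
])

```text
time: 13.05
position: [0.5441, -0.1812, 0.0311]
eef_rot: [-0.617, 1.57, -0.49]
ft_force: [2.5, -3.6, 1.4]
finger_gap: 0.001
```

```bash
python3 two.py r
```

```text
t 13.05 [ 0.5441 -0.1812  0.0311] 97.27 [ 2.5 -3.6  1.4] axis in tool [-1.000e-04  1.848e-01 -1.100e-03]
```

View pics/r_w.png

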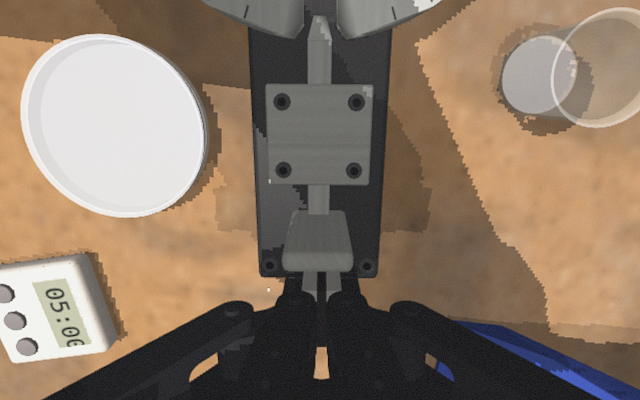

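The bar's nose is entering the slot centred at (320,20), with about 4 N on the wrist. Continuing.

Call:
arm_command([
  {"gripper": 1, "tx": 0, "ty": 0.004, "tz": 0, "yaw": 0},
  {"gripper": 1, "tx": 0, "ty": 0.004, "tz": 0, "yaw": 0},
  {"gripper": 1, "tx": 0, "ty": 0.003, "tz": 0, "yaw": 0},
  {"gripper": 1, "tx": 0, "ty": 0.002, "tz": 0, "yaw": 0},
])

```text
time: 13.65
position: [0.5421, -0.168, 0.0308]
eef_rot: [0.597, 1.571, 0.724]
ft_force: [2.1, -3.0, -1.0]
finger_gap: 0.001
```

Call:
arm_command([
  {"gripper": 1, "tx": 0, "ty": 0.0015, "tz": 0, "yaw": 0},
  {"gripper": 1, "tx": 0, "ty": 0.001, "tz": 0, "yaw": 0},
])

```text
time: 13.9
position: [0.5417, -0.1658, 0.0308]
eef_rot: [2.777, 1.571, 2.904]
ft_force: [2.5, -3.5, -1.2]
finger_gap: -0.001
```

```bash
python3 two.py t
```

```text
t 13.9 [ 0.5417 -0.1658  0.0308] 97.27 [ 2.5 -3.5 -1.2] axis in tool [ 0.      0.1692 -0.0007]
```

View pics/t_w.png

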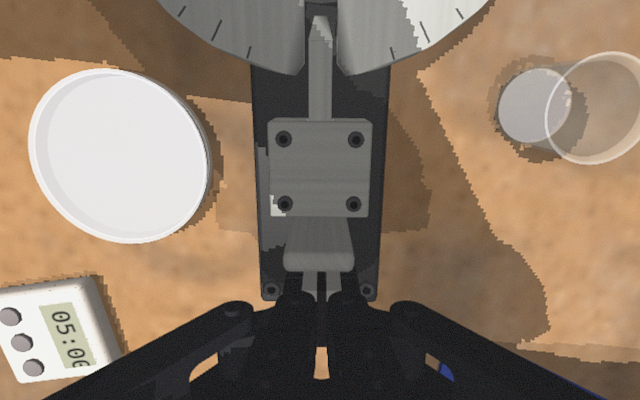

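Only friction force so far, so the bar has not reached its stop. I'll continue in small steps until the force rises.

Call:
arm_command([
  {"gripper": 1, "tx": 0, "ty": 0.001, "tz": 0, "yaw": 0},
  {"gripper": 1, "tx": 0, "ty": 0.001, "tz": 0, "yaw": 0},
])

```text
time: 14.25
position: [0.5415, -0.1646, 0.0309]
eef_rot: [-1.397, 1.57, -1.27]
ft_force: [2.2, -4.4, -2.5]
finger_gap: 0.0
```

Call:
arm_command([
  {"gripper": 1, "tx": 0, "ty": 0.001, "tz": 0, "yaw": 0},
  {"gripper": 1, "tx": 0, "ty": 0.001, "tz": 0, "yaw": 0},
])

```text
time: 14.5
position: [0.5415, -0.1646, 0.031]
eef_rot: [-1.334, 1.566, -1.209]
ft_force: [4.7, -9.9, -4.4]
finger_gap: -0.003
```

Call:
arm_command([
  {"gripper": 1, "tx": 0, "ty": 0.001, "tz": 0, "yaw": 0},
  {"gripper": 1, "tx": 0, "ty": 0, "tz": 0, "yaw": 0},
])

```text
time: 14.75
position: [0.5415, -0.1647, 0.0311]
eef_rot: [-1.322, 1.565, -1.198]
ft_force: [4.6, -10.2, -5.2]
finger_gap: -0.001
```

```bash
python3 two.py u
```

```text
t 14.75 [ 0.5415 -0.1647  0.0311] 97.14 [  4.6 -10.2  -5.2] axis in tool [-0.001   0.1681 -0.001 ]
```

View pics/u_w.png

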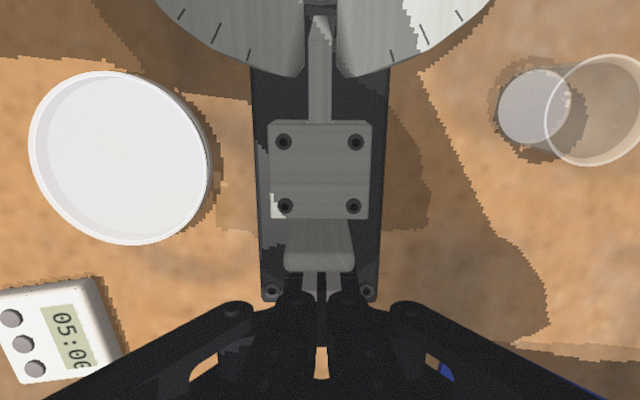

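The bar has stalled with the force rising, and the plate face is at about 157 mm from the axis, against 158 mm when home. I'll draw back and check.

Call:
arm_command([
  {"gripper": 1, "tx": 0, "ty": -0.01, "tz": 0, "yaw": 0},
  {"gripper": 1, "tx": 0, "ty": -0.02, "tz": 0, "yaw": 0},
  {"gripper": 1, "tx": 0, "ty": -0.02, "tz": 0, "yaw": 0},
  {"gripper": 1, "tx": -0.05, "ty": 0, "tz": 0, "yaw": 0},
  {"gripper": 1, "tx": -0.05, "ty": 0, "tz": 0, "yaw": 0},
  {"gripper": 1, "tx": -0.06, "ty": 0, "tz": 0, "yaw": 0},
  {"gripper": 1, "tx": -0.05, "ty": 0, "tz": 0, "yaw": 0},
  {"gripper": 1, "tx": 0, "ty": 0, "tz": 0, "yaw": 0},
  {"gripper": 1, "tx": 0, "ty": 0, "tz": 0, "yaw": 0},
])

```text
time: 15.98
position: [0.5468, -0.2101, 0.2403]
eef_rot: [2.147, 1.569, 2.274]
ft_force: [0.3, -0.5, -0.6]
finger_gap: -0.004
```

```bash
python3 two.py v; python3 - <<'E'
import cv2
im=cv2.imread("pics/v_w.png"); cv2.imwrite("pics/v2.png",cv2.resize(im[0:150,240:400],None,fx=4,fy=4,interpolation=cv2.INTER_CUBIC))
from rig import optics
im=optics.get_image("top")[:,:,::-1]; cv2.imwrite("pics/v_top.png",cv2.resize(im[120:260,240:430],None,fx=4,fy=4,interpolation=cv2.INTER_CUBIC))
E
```

```text
t 15.975 [ 0.5468 -0.2101  0.2403] 97.28 [ 0.3 -0.5 -0.6] axis in tool [ 3.000e-04  2.138e-01 -1.000e-04]
```

View pics/v2.png

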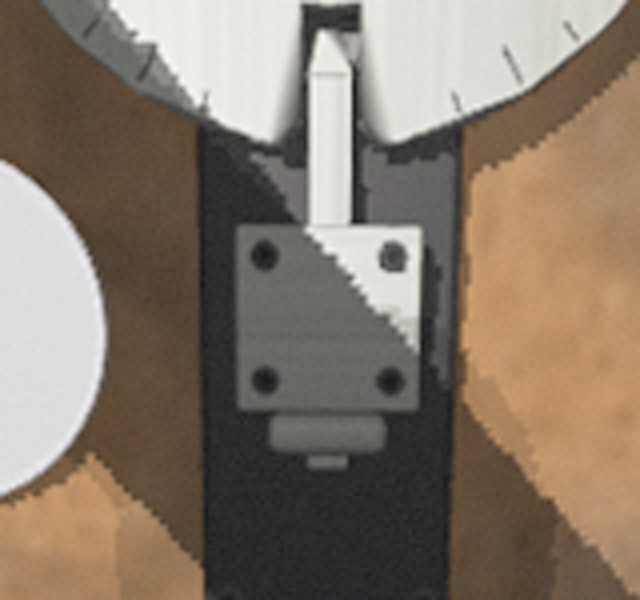

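View pics/v_top.png

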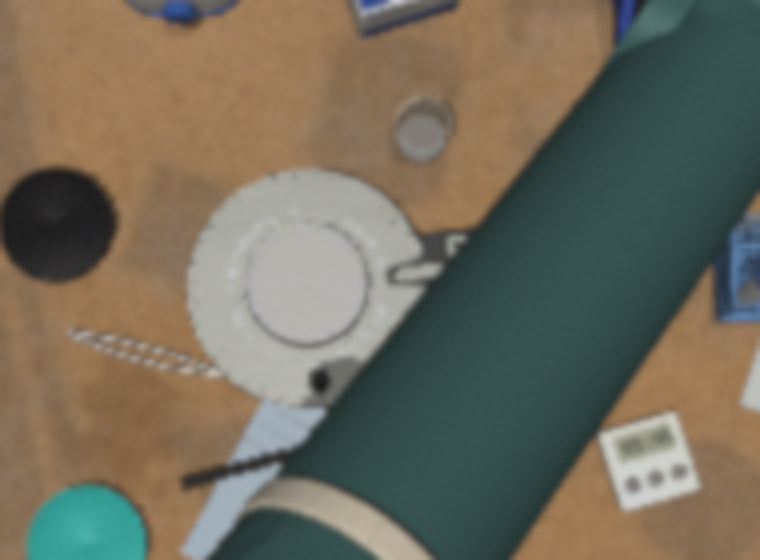

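```bash
python3 - <<'E'
from h import *; import pickle
I=pickle.load(open("v.pkl","rb")); o=lambda x,y:((x+.5)/4-.5+240,(y+.5)/4-.5)
ax=np.array([.5196,.0020])
for nm,q,z in [("nose",(326,32),.0355),("tab",(328,432),.0785),("slotInner",(331,5),.036),("guide",(328,318),.043)]:
    w=onz(I,*o(*q),z)[:2]; print(nm,w.round(4),np.hypot(*(w-ax)).round(4),ang(w-ax).round(2))
E
```

```text
nose [ 0.5277 -0.0636] 0.0661 -82.99
tab [ 0.5391 -0.15  ] 0.1532 -82.69
slotInner [ 0.5281 -0.0581] 0.0607 -81.93
guide [ 0.536  -0.1254] 0.1285 -82.68
```

The nose is 66.1 mm from the axis (66 when home) and the thumb plate 153.2 mm (154 when home). I'll draw back further and hand in.

Call:
arm_command([
  {"gripper": 1, "tx": -0.03, "ty": -0.04, "tz": 0, "yaw": 0},
  {"gripper": 1, "tx": -0.03, "ty": -0.04, "tz": 0, "yaw": 0},
  {"gripper": 1, "tx": 0, "ty": -0.03, "tz": 0, "yaw": 0},
  {"gripper": 1, "tx": 0, "ty": 0, "tz": 0, "yaw": 0},
])

```text
time: 16.62
position: [0.56, -0.3222, 0.2998]
eef_rot: [-2.889, 1.568, -2.766]
ft_force: [-0.7, 0.2, -0.2]
finger_gap: -0.001
```

```bash
python3 - <<'E'
from rig import ctrl
s=ctrl.state(); print(s["time"],s["position"],s["ft_force"],abs(s["qd"]).max())
print(ctrl.job_done())
E
```

```text
16.625 [ 0.55995477 -0.32223517  0.29975304] [-0.71058536  0.23449525 -0.22310872] 0.04480893656883764
the job is handed in; nothing more can be done
None
```

The turntable is locked: I pushed the post about 107° clockwise until the slot faced the bar, then pushed the bar by its thumb plate onto its stop. I then drew the gripper back clear and handed the job in at 16.6 s; the hand-in gave no verdict.

**Last checks:**
- **Bar travel:** the nose is 66.1 mm from the axis (66 when home) and the thumb plate 153.2 mm (154 when home). At the stop the bar stalled as the push rose from about 4 N to 10 N.
- **Slot alignment:** before the push, the pixel comparison put the slot within about 1 mm of the bar line. The ray measurement differed slightly, at about 1° (1.2 mm).
- **Dish and other objects:** the dish and the objects in view looked undisturbed in the last pictures. I did not measure them again, and the arm hid part of the right-hand side in the last top view.

**What failed or disagreed:**
- The first two move calls were refused because rows lacked some keys. Nothing moved.
- On the first push, the fingers passed over the post without touching it. In the pictures the shut fingertips end about 22 mm behind the TCP, not 11 mm ahead as stated. I backed off and pushed about 30 mm lower.

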